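# Fetch a tin from under the glass riser and put it on display

### The arm

A 6-joint arm with a two-finger parallel gripper is mounted at the origin on a cart in front of the work surface, level with it; the furniture and walls round the work are solid. World frame = base frame: x ahead of the robot, y to its left, z up, the work surface at z = 0. Lengths are in m, angles in rad, forces in N, time in s.
With the tool pointing down it reaches from about 0.375 to 0.975 m from the base axis. Payload 3.8 kg.
Tool frame: the origin (TCP) lies at the very end of the fingers, on their centre line; the grasp point (between the pads) lies 19 mm behind it; z points along the fingers, y is the line along which they close (so a half turn about z gives the same grasp; the last joint's range is limited). The gripper opens to 85 mm and grips with 20 to 120 N. Pads are 22 mm wide; open, the fingers measure 114 mm over their backs; the gripper's body (76 mm by 85 mm) begins 54 mm behind the grasp point. The pads swing forward as they close: fully open they stand 13 mm farther back than shut.
Start: joints at [1.267, 0.264, 1.604, -0, 1.274, -0.037], TCP at [0.178, 0.651, 0.231] pointing down, gripper open.
Joint ranges: [-2.63, 2.63], [-0.94, 2.18], [0.31, 2.57], [-1.31, 4.45], [0, 2.66], [-2.55, 2.55]. Speed limits (rad/s): [2.57, 2.57, 3.14, 3.14, 3.14, 3.14].

### API

Orientations are given as a rotation vector (axis times angle).
In Python, from workcell import monitor, viewer, job gives the robot as it stands. The module is installed in compiled form; this text tells all that it offers.
- The arm moves only by the tool step_arm, never from a script. Its argument "series" is one flat list of numbers, 4 for each row, row after row: the shift along the tool's x, y, z in m, then the turn about the tool's z in rad. A call has 1 to 8 rows; each row is the pose to reach, as a shift and turn from the pose commanded when the call began, along the tool's axes at that moment; what a row does not reach only later rows make up. A row lasts 1/8 s, in which the tool goes at most 62.5 mm and 10.7 degrees, less where a joint would pass 70% of its speed; a pose out of reach is approached as far as the arm can. A call with a gripper value outside its range is refused whole. "gripper" is the opening, from 0 (shut) to 1 (fully open), set as the call begins (left out, the last holds). The fingers move at their own pace and stop on an object; "newtons" is the grip in N (left out, the last holds). Time passes only in rows, so rows that repeat a pose let the fingers close. It gives the time, the measured TCP pose, the force, the opening and the grip force at its end, in the units of the state.
- monitor.read_state(): the state, without advancing time (a new reading comes with each control period).
- viewer.read_camera(name): name is "scene" or "side" or "wrist"; returns a dict with "image" (400x640x3 uint8, red, green, blue), "intrinsics" (3x3 intrinsics, pixels), "distortion" ([k1, k2, p1, p2, k3] as OpenCV has them; the pictures are not rectified), "T" (4x4, takes a point from camera to world coordinates); the wrist camera has in their place "hand_eye" (4x4, takes a point from camera to tool coordinates, whose origin is the TCP and whose axes are the flange's). Camera axes: x right, y up, looking along -z (the intrinsics and any distortion apply to the point x, -y, -z); pixel columns grow to the right and rows downward; lengths in m; the calibration is good to about 2 mm. A picture is of the moment at which its call begins: read the wrist's pose just before it. There is no depth.
- job.finish_job(): hands the job in; it is judged then, once.
Trained networks look in a picture, given as the dict that the camera call returned (one of the last four; its "shot" number tells which), for a name from the list of things; names that differ only in an ending like _2 or _b are one class to them, and where a whole thing is asked for, a point or a joint stands for the part that bears it (a point fixed in the world has none). Each returns a list of dicts, best first, with "score" (0 to 1); they miss things now and then, are a little off and sometimes report something else, mostly with a low value. They report only what shows in the picture. A call takes as long as a camera call. They do not tell look-alikes from the thing itself.
- viewer.boxes_of(picture, label): "extent" ([centre column, centre row, width, height] in pixels, round what is visible of it).
- viewer.spot_point(picture, label): "point" ([column, row] in pixels: a listed point, or the origin of a listed thing).
The state is a dict: "time": time; "q": joint angles; "joint_vel": joint speeds; "joint_torque": joint torques, N m; "tool_pos": TCP position; "tcp_rot": TCP orientation; "wrist_force": force on the tool from outside, world axes, zero at the start; "torque": the same for the moment, N m; "width": opening from 0.0 (shut) to 1.0 (fully open); "grip_force": force on a finger pad.
Only numpy, scipy, OpenCV 4.12 (cv2) and the standard library are available. Lean on these libraries where they do the work, as an engineer would, in place of code of your own. Each camera call takes 0.05 s, during which the arm holds its last target. There are 200 camera calls.

### The job

The navy-blue sweet tin stands too far under the low glass riser for the fingers. With the stock hook, catch it from behind and drag it upright out in front of the riser, without hitting the riser. Then lay the hook down flat on the counter, out from under the riser, and stand the tin centred on the empty cork coaster on top of the riser; leave all the other things where they are.

Things in the scene. Friction and masses are not known exactly. Their poses are not given: they have to be found in the camera images.
- riser: Fixed display riser: clear glass shelf 180 (x) x 550 (y) x 12 mm, underside 75 mm and top 87 mm above the counter, on two dark wooden side panels 15 mm thick (inner faces at y = +-260 mm); front and back open. Origin on the counter under its middle; x points to the back: front edge at x = -90 mm, back edge at +90 mm.
- navy_tin: The tin to fetch: round sweet tin with navy-blue body and gold lid, 63 mm diameter, 36 mm tall, about 0.14 kg, standing upright under the riser. Origin at the centre of its underside, z up.
- hook: Stock hook, 0.12 kg, lying flat. Wooden grip 100 (x) x 20 (y) x 30 mm (z) over the origin, which is at the middle of its underside. An 8 mm steel bar, axis 6 mm up, runs along +x at y = 0 to x = 165 mm, then as a crook: a 37 mm arc (bar axis) about hook_crook, round its far side (x = 202, y = 37) to a tip at x = 195, y = 58 mm. The crook opens to the left (+y) and back (-x).
- hook_crook (a point): Centre of the crook's arc, 165 mm ahead (x) and 37 mm left (y) of the hook's origin, 6 mm above its underside; a tin held in the crook has its axis about here. Axes as the hook's.
- coaster: Fixed round cork coaster, 90 mm diameter, 3 mm thick, lying on the riser's glass top; it marks the empty display place. Origin at the centre of its underside.
- red_tin: Bystander: round tin, red body and gold lid, 69 mm diameter, 42 mm tall, under the riser beside the navy tin or beyond. Origin at the centre of its underside.
- green_tin: Bystander: round tin, green body and gold lid, 65 mm diameter, 40 mm tall, under the riser. Origin at the centre of its underside.
- ballotin_red: Bystander: red gift box with gold bow on the riser, 50 x 60 x 68 mm. Origin at the centre of its underside.
- ballotin_gold: Bystander: gold gift box with red bow on the riser, 52 x 65 x 72 mm. Origin at the centre of its underside.
- praline_light: Bystander: pale domed praline, 29 mm wide, 19 mm tall, on the counter just in front of the riser. Origin at the centre of its underside.
- praline_dark: Bystander: brown domed praline, 29 mm wide, 19 mm tall, on the counter just in front of the riser. Origin at the centre of its underside.
- bell: Bystander: counter bell, 83 mm diameter, 56 mm tall, at the left. Origin at the centre of its underside.
- red_bar: Bystander: flat red chocolate bar, 68 x 150 x 11 mm, at the left. Origin at the centre of its underside, long side along its y.
- rubber_stamp: Bystander: wooden hand stamp, 31 x 40 x 78 mm, at the right front. Origin at the centre of its underside.
There are look-alikes about, which are no part of the job. Leave any orange or pink look-alike of the navy_tin alone.

How it is judged:
By the outcome, as a careful person would: the job done as asked, in the order asked, and still so for the second after the job is handed in, with the robot touching nothing.
It also fails if it takes over 67 s, if anything falls off the work surface, if the arm or the gripper's body presses on something with over 40 N, if the wrist force passes 120 N, or if a joint passes its speed limit or range.

## Working session

There is one attempt and no reset: what is moved stays moved. The work goes in short steps, Python scripts to look and compute and a tool call to move; the robot and the scene stay as the last step left them, time stands still between calls to the robot, and variables do not carry over. Pictures are saved under pics/ and viewed, at most 10 in all, crops included, and the job is handed in when it is done.

Besides the shell and the picture viewer there is one more tool, called after "Emit:" as name(argument=value, ...) on one line, values as JSON. step_arm: Moves the arm, as the interface text tells. Its arguments: {"type":"object","properties":{"series":{"type":"array"},"gripper":{"type":"number"},"newtons":{"type":"number"}},"required":["series"]}

```bash
mkdir -p pics; cat > h.py <<'E'
import numpy as np, cv2
from workcell import monitor, viewer, job
from scipy.spatial.transform import Rotation as R
def camT(p,s=None):
    if 'T' in p: return np.array(p['T'])
    T=np.eye(4);T[:3,:3]=R.from_rotvec(s['tcp_rot']).as_matrix();T[:3,3]=s['tool_pos']
    return T@np.array(p['hand_eye'])
def pix2w(p,uv,z,s=None):
    T=camT(p,s)
    u=cv2.undistortPoints(np.array([[uv]],float),np.array(p['intrinsics']),np.array(p['distortion'])).ravel()
    d=T[:3,:3]@np.array([u[0],-u[1],-1]);o=T[:3,3]
    return o+d*(z-o[2])/d[2]
def w2pix(p,X,s=None):
    T=np.linalg.inv(camT(p,s));c=T[:3,:3]@np.array(X)+T[:3,3]
    return cv2.projectPoints(np.array([[c[0],-c[1],-c[2]]]),np.zeros(3),np.zeros(3),np.array(p['intrinsics']),np.array(p['distortion']))[0].ravel()
def save(p,n): cv2.imwrite('pics/'+n,np.array(p['image'])[:,:,::-1])
E
python3 - <<'E'
from h import *
np.set_printoptions(precision=3,suppress=True)
s=monitor.read_state();print(s['tool_pos'],s['tcp_rot'],s['time'])
Z=dict(riser=0,navy_tin=0,hook=0,hook_crook=.006,coaster=.087,red_tin=0,green_tin=0,ballotin_red=.087,ballotin_gold=.087,praline_light=0,praline_dark=0,bell=0,red_bar=0,rubber_stamp=0)
for n in ['scene','side']:
    p=viewer.read_camera(n);save(p,n+'.png');print(n,camT(p)[:3,3])
    for k,z in Z.items():
        for d in viewer.spot_point(p,k)[:3]:
            if d['score']>.2: print(k,round(d['score'],2),np.round(d['point']),pix2w(p,d['point'],z))
E
```

```text
[0.178 0.65  0.23 ] [-0.418 -3.113  0.003] 0.0
scene [-0.15  -0.601  0.637]
riser 0.64 [350. 204.] [0.676 0.001 0.   ]
navy_tin 0.9 [443. 254.] [ 0.636 -0.337  0.   ]
navy_tin 0.73 [389. 214.] [ 0.708 -0.128  0.   ]
navy_tin 0.66 [299. 222.] [0.5   0.056 0.   ]
hook 0.89 [387. 276.] [ 0.47  -0.269  0.   ]
hook_crook 0.95 [339. 314.] [ 0.297 -0.259  0.006]
coaster 0.6 [390. 198.] [ 0.661 -0.152  0.087]
red_tin 0.58 [348. 198.] [0.703 0.027 0.   ]
green_tin 0.6 [346. 194.] [0.719 0.047 0.   ]
green_tin 0.44 [310. 179.] [0.718 0.211 0.   ]
ballotin_red 0.64 [310. 166.] [0.669 0.159 0.087]
ballotin_gold 0.65 [344. 179.] [0.666 0.019 0.087]
ballotin_gold 0.34 [391. 216.] [ 0.587 -0.199  0.087]
praline_light 0.6 [325. 220.] [0.559 0.003 0.   ]
praline_dark 0.75 [213. 215.] [0.356 0.281 0.   ]
praline_dark 0.56 [287. 203.] [0.551 0.155 0.   ]
praline_dark 0.51 [336. 312.] [ 0.301 -0.246  0.   ]
bell 0.67 [218. 212.] [0.377 0.286 0.   ]
red_bar 0.67 [250. 185.] [0.551 0.342 0.   ]
red_bar 0.57 [326. 220.] [0.561 0.    0.   ]
red_bar 0.46 [393. 197.] [ 0.801 -0.083  0.   ]
rubber_stamp 0.55 [
[... 331 characters left out ...]
   ]
hook_crook 0.87 [311. 280.] [ 0.298 -0.256  0.006]
coaster 0.83 [381. 182.] [ 0.679 -0.141  0.087]
red_tin 0.47 [346. 177.] [0.705 0.042 0.   ]
green_tin 0.49 [319. 160.] [0.705 0.186 0.   ]
ballotin_red 0.65 [317. 145.] [0.677 0.163 0.087]
ballotin_gold 0.98 [348. 165.] [ 0.667 -0.002  0.087]
praline_light 0.67 [380. 180.] [ 0.78  -0.047  0.   ]
praline_light 0.36 [320. 202.] [ 0.544 -0.005  0.   ]
praline_dark 0.49 [296. 179.] [0.567 0.15  0.   ]
praline_dark 0.48 [345. 180.] [0.69  0.032 0.   ]
bell 0.65 [225. 178.] [0.386 0.315 0.   ]
red_bar 0.91 [260. 156.] [0.563 0.355 0.   ]
rubber_stamp 0.84 [397. 283.] [ 0.465 -0.414  0.   ]
rubber_stamp 0.34 [353. 184.] [ 0.694 -0.003  0.   ]
```

```bash
python3 - <<'E'
import cv2
a=cv2.imread('pics/scene.png');b=cv2.imread('pics/side.png')
cv2.imwrite('pics/s1.png',cv2.resize(a[140:350,180:480],(800,560),interpolation=cv2.INTER_CUBIC))
cv2.imwrite('pics/s2.png',cv2.resize(b[120:320,200:470],(800,593),interpolation=cv2.INTER_CUBIC))
E
```

```text
(no output)
```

View pics/s1.png

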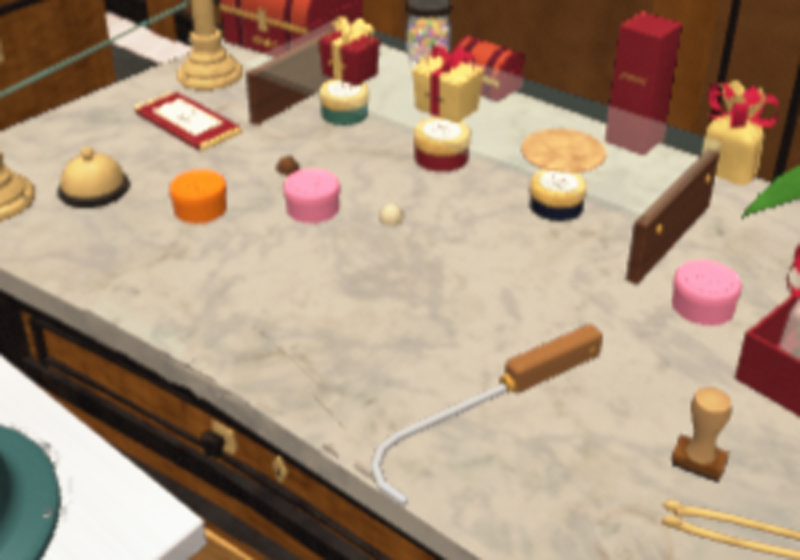

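View pics/s2.png

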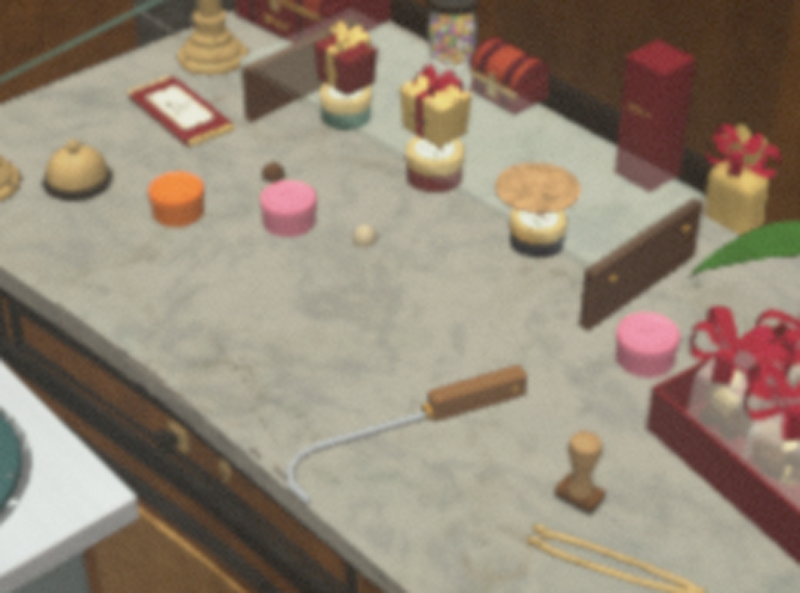

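The navy tin with the gold lid is at scene px ~(389,212), the only navy one, standing under the coaster. The pink look-alikes at scene (297,213) and (445,250) and the orange one at (254,213) are all outside the riser. The hook's crook points at the robot. I'll check the left side for tall things and triangulate.

```bash
python3 - <<'E'
from h import *
np.set_printoptions(precision=3,suppress=True)
a=viewer.read_camera('scene');b=viewer.read_camera('side')
def tri(u,v):
    P=[]
    for p,x in((a,u),(b,v)):
        o=camT(p)[:3,3];d=pix2w(p,x,0)-o;P.append((o,d/np.linalg.norm(d)))
    A=sum(np.eye(3)-np.outer(d,d) for o,d in P);B=sum((np.eye(3)-np.outer(d,d))@o for o,d in P)
    return np.linalg.solve(A,B)
s1=lambda x,y:(180+x*.375,140+y*.375); s2=lambda x,y:(200+x*.3375,120+y*.3373)
for n,x,y in [('Rfb',(630,280),(583,327)),('Rft',(632,240),(585,270)),('Lfb',(250,122),(247,118)),('Lft',(250,72),(247,66)),('Rbt',(716,152),(700,203)),('coaster',(564,150),(538,187)),('tinTop',(558,184),(539,217)),('tinbase',(557,215),(538,252))]:
    u,v=s1(*x),s2(*y);print(n,tri(u,v),pix2w(a,u,0),pix2w(b,v,0))
for n in('navy_tin','hook'):
    print(n,[ (d['extent'],d['score']) for d in viewer.boxes_of(a,n)[:3]],[ (d['extent'],d['score']) for d in viewer.boxes_of(b,n)[:3]])
E
```

```text
Rfb [ 0.63  -0.263 -0.003] [ 0.625 -0.265  0.   ] [ 0.627 -0.265  0.   ]
Rft [ 0.643 -0.249  0.045] [ 0.688 -0.233  0.   ] [ 0.698 -0.203  0.   ]
Lfb [ 0.631  0.306 -0.024] [0.602 0.274 0.   ] [0.609 0.275 0.   ]
Lft [0.632 0.301 0.053] [0.703 0.381 0.   ] [0.684 0.374 0.   ]
Rbt [ 0.806 -0.262  0.068] [ 0.92  -0.222  0.   ] [ 0.887 -0.207  0.   ]
coaster [ 0.681 -0.143  0.083] [ 0.804 -0.076  0.   ] [ 0.771 -0.063  0.   ]
tinTop [ 0.706 -0.126  0.021] [ 0.732 -0.112  0.   ] [ 0.73  -0.104  0.   ]
tinbase [ 0.699 -0.133 -0.017] [ 0.677 -0.146  0.   ] [ 0.683 -0.148  0.   ]
navy_tin [([294.4, 215.2, 17.5, 14.1], 0.92), ([444.5, 248.8, 24.6, 24.1], 0.91), ([254.9, 213.0, 19.4, 20.4], 0.83)] [([419.1, 235.8, 19.1, 20.7], 0.8), ([259.9, 186.2, 17.3, 22.2], 0.66), ([380.1, 204.3, 10.0, 11.8], 0.62)]
hook [([363.4, 295.3, 82.1, 66.8], 0.78)] [([335.1, 267.8, 82.0, 51.3], 0.74)]
```

View pics/scene.png

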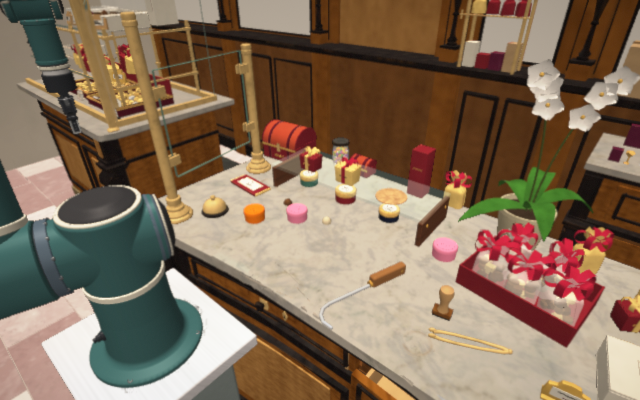

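The scene shows a glass screen between two tall posts (front post base at ~(180,214), top (128,15); rear post base ~(258,165)), and the arm starts on its left side. I need the posts' positions and heights before moving.

```bash
python3 - <<'E'
from h import *
np.set_printoptions(precision=3,suppress=True)
a=viewer.read_camera('scene')
for n,b,t in(('front',(178,213),[(128,15),(163,150)]),('rear',(258,166),[(245,45),(250,110)])):
    B=pix2w(a,b,0);print(n,B)
    for z in np.arange(.1,.8,.1): print(round(z,1),w2pix(a,[B[0],B[1],z]),end=' ')
    print()
print(w2pix(a,[.178,.65,.23]),'rim',[w2pix(a,[0.3,y,0]) for y in(0,.2,.4)])
E
python3 - <<'E'
import cv2
b=cv2.imread('pics/side.png');cv2.imwrite('pics/s3.png',cv2.resize(b[0:270,0:360],(800,600)))
E
```

```text
front [0.293 0.374 0.   ]
0.1 [170.994 184.712] 0.2 [163.321 153.647] 0.3 [154.885 119.39 ] 0.4 [145.571  81.443] 0.5 [135.242  39.208] 0.6 [123.735  -8.046] 0.7 [110.852 -61.206] 
rear [0.67  0.434 0.   ]
0.1 [255.398 141.557] 0.2 [252.601 115.217] 0.3 [249.585  86.76 ] 0.4 [246.326  55.931] 0.5 [242.795  22.436] 0.6 [238.958 -14.069] 0.7 [234.777 -53.982] 
[ 77.828 132.339] rim [array([260.211, 263.972]), array([213.404, 233.717]), array([175.514, 209.191])]
```

View pics/s3.png

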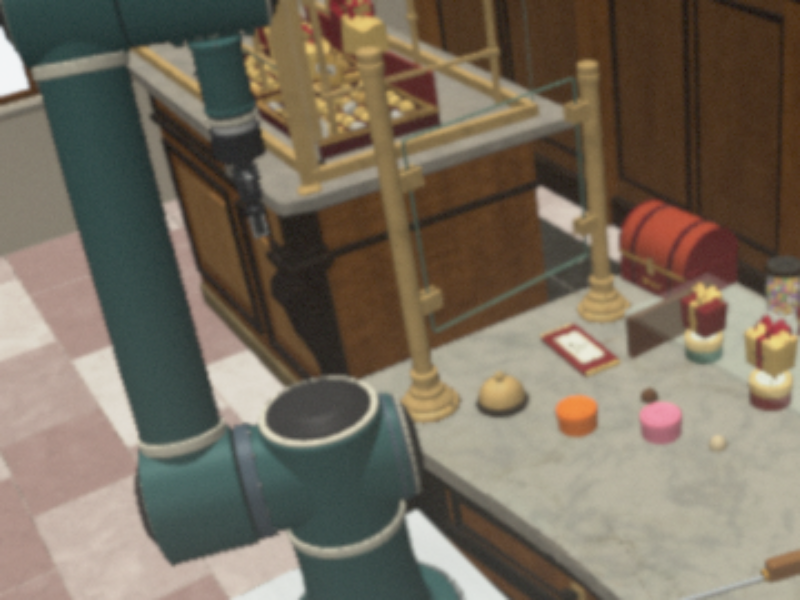

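The front post stands at about (0.29,0.37) and is ~0.56 m high. I'll retract and rise first, then pass over or inside it.

Emit:
step_arm(series=[0,-0.03,-0.05,0,0,-0.06,-0.1,0,0,-0.09,-0.15,0,0,-0.12,-0.2,0,0,-0.15,-0.25,0,0,-0.18,-0.3,0,0,-0.2,-0.35,0,0,-0.22,-0.4,0], gripper=0.5)

```text
time: 2.85
tool_pos: [0.1196, 0.4377, 0.6333]
tcp_rot: [0.418, 3.113, 0.002]
wrist_force: [-0.2, 1.0, 0.4]
width: 0.499
grip_force: 0.0
```

Emit:
step_arm(series=[-0.044,-0.023,0,0,-0.088,-0.046,0,0,-0.131,-0.069,0,0,-0.175,-0.092,0,0,-0.218,-0.115,0,0,-0.255,-0.155,0,0,-0.292,-0.195,0,0,-0.328,-0.235,0,0])

```text
time: 3.85
tool_pos: [0.3748, 0.124, 0.6315]
tcp_rot: [0.418, 3.113, 0.001]
wrist_force: [0.5, 0.8, -0.1]
width: 0.498
grip_force: 0.0
```

Emit:
step_arm(series=[-0.02,-0.039,0.029,0,-0.041,-0.078,0.058,0,-0.061,-0.117,0.087,0,-0.081,-0.156,0.115,0,-0.102,-0.195,0.144,0,-0.122,-0.234,0.173,0,-0.142,-0.273,0.2,0,-0.162,-0.312,0.23,0], gripper=1)

```text
time: 4.85
tool_pos: [0.4485, -0.2195, 0.4009]
tcp_rot: [0.418, 3.112, -0.001]
wrist_force: [1.2, -0.5, 1.1]
width: 1.005
grip_force: 0.0
```

```bash
cat > look.py <<'E'
from h import *
import sys
np.set_printoptions(precision=4,suppress=True)
s=monitor.read_state();p=viewer.read_camera('wrist');save(p,sys.argv[1])
T=camT(p,s);print(s['tool_pos'],s['tcp_rot'],s['time'],'cam',T[:3,3],'look',-T[:3,2])
print('toolx yaw',np.degrees(2*np.arctan2(s['tcp_rot'][1],s['tcp_rot'][0])))
for k,z in dict(hook=0,hook_crook=.006,navy_tin=0,coaster=.087,riser=0,praline_light=0,rubber_stamp=0).items():
    for d in viewer.spot_point(p,k)[:2]:
        if d['score']>.3: print(k,round(d['score'],2),np.round(d['point']),pix2w(p,d['point'],z,s))
E
python3 look.py w1.png
```

```text
[ 0.4485 -0.2195  0.4009] [ 0.4182  3.1122 -0.0005] 4.85 cam [ 0.3805 -0.2015  0.544 ] look [ 0.2704 -0.0745 -0.9599]
toolx yaw 164.69544211734456
hook 0.94 [294. 167.] [ 0.461 -0.273  0.   ]
navy_tin 0.85 [524.  87.] [0.4299 0.169  0.    ]
navy_tin 0.64 [478. 146.] [0.5135 0.0743 0.    ]
coaster 0.71 [393. 271.] [ 0.6767 -0.1447  0.087 ]
riser 0.74 [455. 244.] [0.7066 0.0043 0.    ]
praline_light 0.48 [435. 176.] [ 0.5506 -0.0144  0.    ]
rubber_stamp 0.68 [217. 180.] [ 0.4456 -0.4267  0.    ]
```

View pics/w1.png

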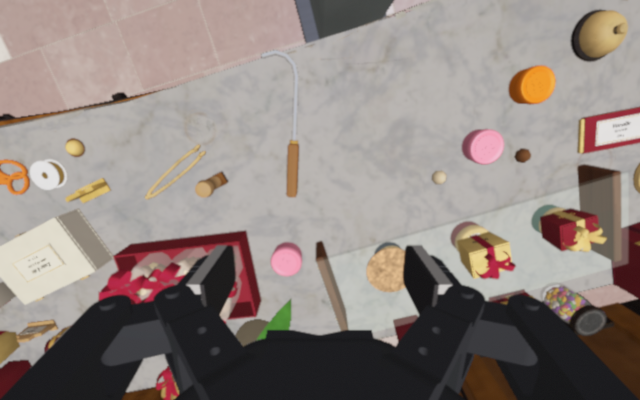

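The wrist view shows the hook with its grip from (293,141) to (292,196) and crook tip at (264,54), the coaster at (386,268) and the right panel's front end at (319,243).

```bash
python3 - <<'E'
from h import *
np.set_printoptions(precision=4,suppress=True)
s=monitor.read_state();p=viewer.read_camera('wrist')
f=lambda u,z:pix2w(p,u,z,s)
for n,u,z in [('grip near',(293,141),.03),('grip far',(292,196),.03),('bar1',(296,133),.006),('bar2',(297,90),.006),('tip',(265,54),.006),('bend',(287,56),.006),('Rpanel front top',(319,243),.08),('Rpanel back',(345,330),.08),('glass front R',(332,254),.087),('glass front L',(580,188),.087)]: print(n,f(u,z)[:2])
h=np.array(p['image']).astype(int)
im=cv2.cvtColor(np.array(p['image']),cv2.COLOR_RGB2HSV)
x=np.array(p['image'])[100:215,270:315];x=cv2.resize(x[:,:,::-1],None,fx=5,fy=5,interpolation=cv2.INTER_CUBIC)
a=np.array(p['image'])[225:345,300:460];a=cv2.resize(a[:,:,::-1],None,fx=3.5,fy=4.79,interpolation=cv2.INTER_CUBIC)
cv2.imwrite('pics/c1.png',np.hstack([x,a]))
print(x.shape,a.shape)
E
```

```text
grip near [ 0.4126 -0.256 ]
grip far [ 0.5096 -0.2871]
bar1 [ 0.4016 -0.2491]
bar2 [ 0.3302 -0.2261]
tip [ 0.2592 -0.2627]
bend [ 0.2723 -0.227 ]
Rpanel front top [ 0.5932 -0.2573]
Rpanel back [ 0.7885 -0.2574]
glass front R [ 0.6167 -0.2398]
glass front L [0.6098 0.1955]
(575, 225, 3) (575, 560, 3)
```

View pics/c1.png

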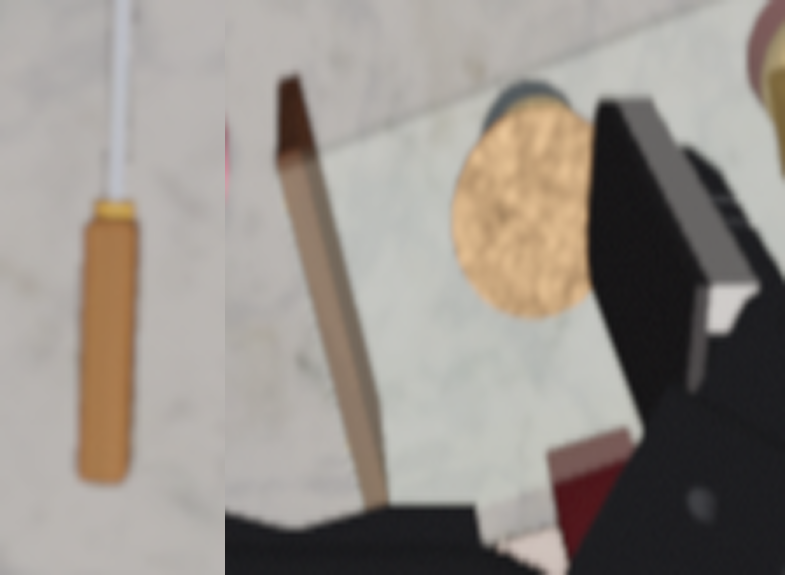

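Emit:
step_arm(series=[-0.009,-0.008,0.055,0.008,-0.018,-0.016,0.11,0.016,-0.027,-0.024,0.165,0.024,-0.036,-0.032,0.22,0.032,-0.045,-0.04,0.275,0.04,-0.054,-0.048,0.325,0.047,-0.054,-0.048,0.362,0.047,-0.054,-0.048,0.38,0.047], gripper=1)

```text
time: 6.3
tool_pos: [0.4873, -0.2773, 0.0197]
tcp_rot: [-0.489, -3.101, -0.002]
wrist_force: [0.7, -0.9, -0.4]
width: 1.003
grip_force: 0.0
```

Emit:
step_arm(series=[0,0,0.008,0,0,0,0.015,0,0,0,0.015,0])

```text
time: 6.68
tool_pos: [0.4885, -0.2788, 0.0072]
tcp_rot: [0.49, 3.102, -0.001]
wrist_force: [0.9, 0.2, 0.2]
width: 0.996
grip_force: 0.0
```

Emit:
step_arm(series=[0,0,0,0,0,0,0,0,0,0,0,0,0,0,0,0,0,0,0,0,0,0,0,0], gripper=0, newtons=70)

```text
time: 7.42
tool_pos: [0.4884, -0.279, 0.0069]
tcp_rot: [0.491, 3.102, -0.001]
wrist_force: [-0.3, -0.7, 4.6]
width: 0.221
grip_force: 68.8
```

Emit:
step_arm(series=[0,0,-0.03,0,0,0,-0.07,0,0.02,0.006,-0.11,0.1,0.045,0.013,-0.11,0.27,0.07,0.02,-0.11,0.44,0.095,0.027,-0.11,0.61,0.12,0.034,-0.11,0.78,0.1366,0.0386,-0.11,0.95])

```text
time: 8.43
tool_pos: [0.3679, -0.1982, 0.1151]
tcp_rot: [-1.861, -2.528, -0.0]
wrist_force: [-0.4, 0.4, -1.9]
width: 0.218
grip_force: 68.1
```

Emit:
step_arm(series=[0,0,0,0.17,0,0,0,0.34,0,0,0,0.51,0,0,0,0.68,0,0,0,0.85,0,0,0,1.02,0,0,0,1.19,0,0,0,1.36])

```text
time: 9.43
tool_pos: [0.3689, -0.1989, 0.1153]
tcp_rot: [-3.037, -0.795, 0.002]
wrist_force: [0.0, 0.9, -0.7]
width: 0.218
grip_force: 68.1
```

Emit:
step_arm(series=[0,0,0,0.17,0,0,0,0.34,0,0,0,0.51,0,0,0,0.51])

```text
time: 9.93
tool_pos: [0.369, -0.199, 0.1154]
tcp_rot: [-3.14, -0.015, 0.003]
wrist_force: [-1.0, -0.3, -0.6]
width: 0.221
grip_force: 68.0
```

```bash
python3 look.py w2.png; python3 - <<'E'
from h import *
np.set_printoptions(precision=4,suppress=True)
s=monitor.read_state()
for n in('scene','side'):
    p=viewer.read_camera(n);save(p,n+'2.png')
    for k,z in dict(hook=.115,hook_crook=.12,navy_tin=0).items():
        for d in viewer.spot_point(p,k)[:4]: print(n,k,round(d['score'],2),np.round(d['point']),pix2w(p,d['point'],z))
E
```

```text
[ 0.369  -0.199   0.1154] [-3.1404 -0.0151  0.0026] 9.925 cam [ 0.4406 -0.1993  0.2585] look [-0.2802 -0.0013 -0.9599]
toolx yaw -359.45045176048404
hook 0.64 [315. 198.] [ 0.3652 -0.196   0.    ]
rubber_stamp 0.71 [575. 113.] [ 0.4456 -0.4256  0.    ]
scene hook 0.84 [346. 243.] [ 0.391  -0.2015  0.115 ]
scene hook 0.48 [287. 203.] [0.4239 0.02   0.115 ]
scene hook_crook 0.72 [443. 314.] [ 0.3362 -0.4597  0.12  ]
scene hook_crook 0.68 [370. 204.] [ 0.5543 -0.1552  0.12  ]
scene navy_tin 0.87 [442. 259.] [ 0.6165 -0.3427  0.    ]
scene navy_tin 0.75 [350. 205.] [ 0.6724 -0.0043  0.    ]
scene navy_tin 0.68 [392. 217.] [ 0.7003 -0.1416  0.    ]
scene navy_tin 0.67 [255. 220.] [0.4236 0.1637 0.    ]
side hook 0.84 [325. 223.] [ 0.3959 -0.2007  0.115 ]
side hook 0.28 [226. 177.] [0.3122 0.1666 0.115 ]
side hook 0.24 [396. 286.] [ 0.3687 -0.4874  0.115 ]
side hook_crook 0.72 [357. 189.] [ 0.5662 -0.1493  0.12  ]
side hook_crook 0.61 [385. 202.] [ 0.5843 -0.2455  0.12  ]
side navy_tin 0.72 [258. 186.] [0.4442 0.1987 0.    ]
side navy_tin 0.69 [418. 240.] [ 0.6429 -0.3362  0.    ]
side navy_tin 0.58 [384. 202.] [ 0.6981 -0.1415  0.    ]
side navy_tin 0.5 [298. 196.] [0.5087 0.0661 0.    ]
```

View pics/w2.png

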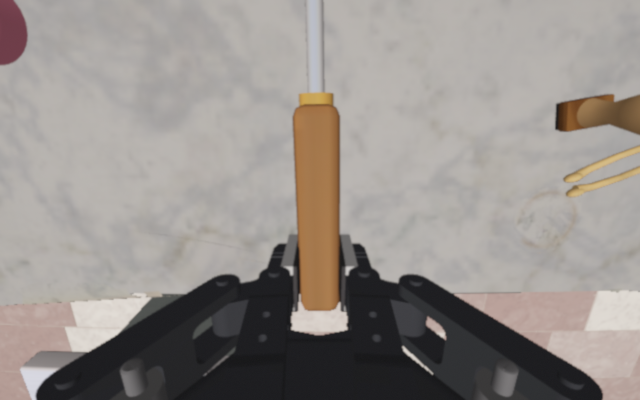

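```bash
python3 - <<'E'
from h import *
from scipy.optimize import least_squares
np.set_printoptions(precision=4,suppress=True)
t=np.linspace(0,2*np.pi,60)
obs=[]
for n in('scene','side'):
    p=viewer.read_camera(n);im=np.array(p['image']).astype(int)
    c=w2pix(p,[.703,-.13,.01]);x0,y0=int(c[0])-22,int(c[1])-22
    w=im[y0:y0+44,x0:x0+44];m=((w[...,2]>w[...,0]+8)&(w.sum(2)<260)).astype(np.uint8)
    k,l,st,_=cv2.connectedComponentsWithStats(m);i=1+np.argmax(st[1:,4]);b=st[i]
    L,Rr,B=b[0]+x0-.5,b[0]+b[2]+x0-.5,b[1]+b[3]+y0-.5
    print(n,L,Rr,B,b);obs.append((p,L,Rr,B))
def res(v):
    r=[]
    for p,L,Rr,B in obs:
        P=np.array([w2pix(p,[v[0]+.0315*np.cos(a),v[1]+.0315*np.sin(a),0.001]) for a in t])
        r+=[P[:,0].min()-L,P[:,0].max()-Rr,P[:,1].max()-B]
    return r
o=least_squares(res,[.703,-.13]);print(o.x,o.fun)
s=monitor.read_state();p=viewer.read_camera('wrist')
print('grip',pix2w(p,(316,104),.138,s),pix2w(p,(319,309),.138,s),'bar',pix2w(p,(314,10),.114,s),pix2w(p,(316,90),.114,s))
E
```

```text
scene 380.5 396.5 221.5 [14 27 16  5 41]Traceback (most recent call last):
  File "<stdin>", line 10, in <module>
    return _wrapfunc(a, 'argmax', axis=axis, out=out, **kwds)
    return bound(*args, **kwds)
ValueError: attempt to get argmax of an empty sequence
```

```bash
python3 - <<'E'
from h import *
from scipy.optimize import least_squares
np.set_printoptions(precision=4,suppress=True)
t=np.linspace(0,2*np.pi,60)
obs=[]
for n in('scene','side'):
    p=viewer.read_camera(n);im=np.array(p['image']).astype(int)
    c=w2pix(p,[.703,-.13,.01]);x0,y0=int(c[0])-22,int(c[1])-18
    w=im[y0:y0+40,x0:x0+40];m=((w[...,2]>w[...,0]-12)&(w.sum(2)<310)).astype(np.uint8)
    for r in m: print(''.join('.#'[v] for v in r))
    k,l,st,_=cv2.connectedComponentsWithStats(m);i=1+np.argmax(st[1:,4]);b=st[i]
    L,Rr,B=b[0]+x0-.5,b[0]+b[2]+x0-.5,b[1]+b[3]+y0-.5
    print(n,L,Rr,B,b);obs.append((p,L,Rr,B))
def res(v):
    r=[]
    for p,L,Rr,B in obs:
        P=np.array([w2pix(p,[v[0]+.0315*np.cos(a),v[1]+.0315*np.sin(a),0.001]) for a in t])
        r+=[P[:,0].min()-L,P[:,0].max()-Rr,P[:,1].max()-B]
    return r
o=least_squares(res,[.703,-.13]);print(o.x,o.fun)
s=monitor.read_state();p=viewer.read_camera('wrist')
print('grip',pix2w(p,(316,104),.138,s),pix2w(p,(319,309),.138,s),'bar',pix2w(p,(314,10),.114,s),pix2w(p,(316,90),.114,s))
E
```

```text
........................................
........................................
........................................
........................................
........................................
........................................
........................................
........................................
........................................
........................................
........................................
........................................
........................................
........................................
........................................
........................................
........................................
........................................
........................................
........................................
........................................
........................................
.............##.........................
............#####............###........
#............##################.........
##............#################.........
##.............###############....
[... 1741 characters left out ...]
............................
........................................
........................................
........................................
........................................
........................................
........................................
........................................
........................................
........................................
........................................
........................................
side 371.5 388.5 206.5 [12 21 17  7 54]
[ 0.6941 -0.1317] [-0.9943  0.0609 -0.3199 -0.7524  1.6942  0.5465]
grip [ 0.4456 -0.1987  0.138 ] [ 0.3481 -0.2006  0.138 ] bar [ 0.4869 -0.1974  0.114 ] [ 0.4529 -0.1984  0.114 ]
```

Emit:
step_arm(series=[-0.01,-0.01,0.03,0,-0.017,-0.0195,0.055,0,-0.017,-0.0195,0.064,0,-0.017,-0.0195,0.064,0])

```text
time: 11.48
tool_pos: [0.3528, -0.1804, 0.0522]
tcp_rot: [-3.141, -0.012, 0.001]
wrist_force: [0.8, -0.6, -1.1]
width: 0.225
grip_force: 68.0
```

Emit:
step_arm(series=[0.01,0,0,0,0.03,0,0,0,0.05,0,0,0,0.07,0,0,0,0.07,0,0,0])

```text
time: 12.1
tool_pos: [0.4251, -0.18, 0.0527]
tcp_rot: [3.141, 0.015, 0.002]
wrist_force: [-0.2, -0.4, -0.3]
width: 0.219
grip_force: 68.0
```

```bash
python3 - <<'E'
from h import *
O=[]
for n,(x,y) in (('scene',(330,170)),('side',(310,150))):
    p=viewer.read_camera(n);save(p,n+'3.png')
    im=np.array(p['image'])[y:y+90,x:x+90,::-1];O.append(cv2.resize(im,(400,400),interpolation=cv2.INTER_CUBIC))
cv2.imwrite('pics/c3.png',np.hstack(O))
E
```

```text
(no output)
```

View pics/c3.png

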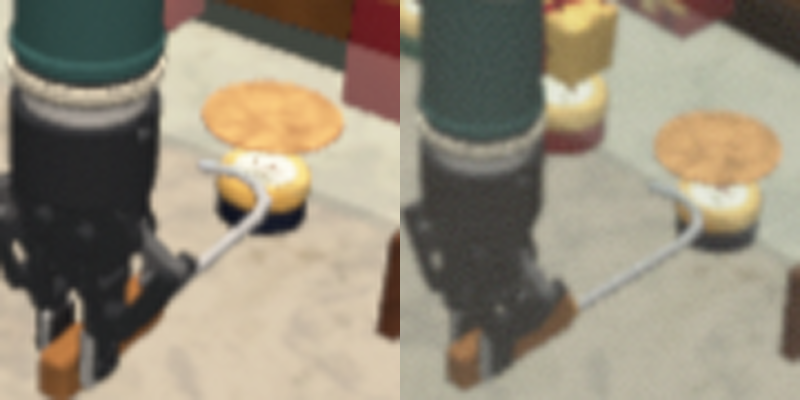

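The hook is straight ahead at the right height: its crook shows at crop (205–265,165–200), in front of and above the navy tin. I'll check the tip by triangulation.

```bash
python3 - <<'E'
from h import *
np.set_printoptions(precision=4,suppress=True)
a=viewer.read_camera('scene');b=viewer.read_camera('side')
P=[]
for p,x in((a,(376.1,207.2)),(b,(366.9,192))):
    o=camT(p)[:3,3];d=pix2w(p,x,0)-o;P.append((o,d/np.linalg.norm(d)));print(pix2w(p,x,.052))
A=sum(np.eye(3)-np.outer(d,d) for o,d in P);B=sum((np.eye(3)-np.outer(d,d))@o for o,d in P)
print(np.linalg.solve(A,B))
for X in ([.648,-.118,.052],[.655,-.139,.052],[.598,-.179,.052]): print(w2pix(a,X)*1,(w2pix(a,X)-[330,170])*4.444,(w2pix(b,X)-[310,150])*4.444+[400,0])
E
```

```text
[ 0.6442 -0.1179  0.052 ]
[ 0.6454 -0.115   0.052 ]
[ 0.6417 -0.1189  0.0547]
[376.8661 206.6789] [208.2729 163.0011] [658.4538 187.0666]
[384.3503 208.1997] [241.5325 169.7596] [686.5285 196.418 ]
[385.4082 221.9607] [246.2339 230.9135] [669.7879 255.5775]
```

Emit:
step_arm(series=[0.015,0,0,0,0.035,0,0,0,0.055,0,0,0,0.075,0,0,0,0.095,0,0,0,0.102,0,0,0,0.102,0,0,0])

```text
time: 13.18
tool_pos: [0.5253, -0.1788, 0.0522]
tcp_rot: [3.142, 0.013, -0.0]
wrist_force: [-0.7, -0.4, -1.2]
width: 0.22
grip_force: 68.0
```

Emit:
step_arm(series=[0,0,0.012,0,0,0,0.024,0,0,0,0.036,0,0,0,0.043,0,0,0,0.043,0])

```text
time: 13.8
tool_pos: [0.5238, -0.1786, 0.0083]
tcp_rot: [-3.141, -0.012, 0.003]
wrist_force: [0.5, -0.8, -0.2]
width: 0.217
grip_force: 68.0
```

```bash
python3 - <<'E'
from h import *
O=[]
for n,(x,y) in (('scene',(345,165)),('side',(325,150))):
    p=viewer.read_camera(n);save(p,n+'4.png')
    im=np.array(p['image'])[y:y+80,x:x+80,::-1];O.append(cv2.resize(im,(400,400),interpolation=cv2.INTER_CUBIC))
cv2.imwrite('pics/c4.png',np.hstack(O))
E
```

View pics/c4.png

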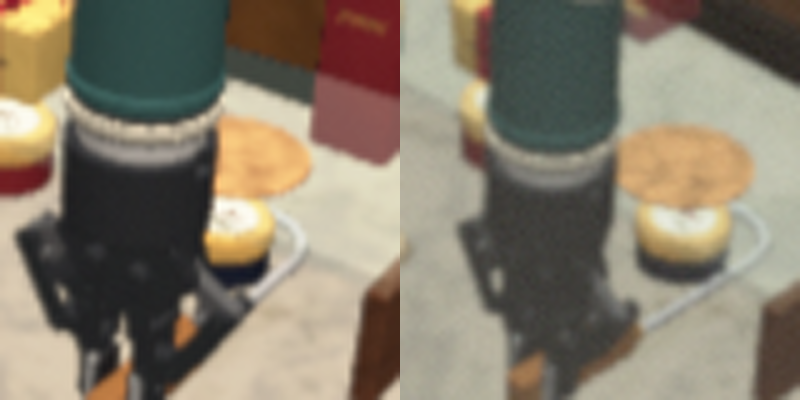

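The hook lies round the back of the tin, with the far arc behind it and the shaft on its right. Now dragging it out slowly.

Emit:
step_arm(series=[-0.006,0,0,0,-0.014,0,0,0,-0.022,0,0,0,-0.032,0,0,0,-0.044,0,0,0,-0.057,0,0,0,-0.07,0,0,0,-0.083,0,0,0])

```text
time: 14.9
tool_pos: [0.4408, -0.1796, 0.0093]
tcp_rot: [3.141, 0.012, 0.0]
wrist_force: [1.3, -0.5, -1.1]
width: 0.219
grip_force: 67.9
```

Emit:
step_arm(series=[-0.013,0,0,0,-0.027,0,0,0,-0.041,0,0,0,-0.055,0,0,0,-0.069,0,0,0,-0.082,0,0,0,-0.092,0,0,0,-0.095,0,0,0])

```text
time: 15.9
tool_pos: [0.346, -0.1802, 0.0093]
tcp_rot: [-3.142, -0.011, -0.0]
wrist_force: [0.6, -0.2, -1.7]
width: 0.22
grip_force: 68.0
```

```bash
cat > tin.py <<'E'
from h import *
np.set_printoptions(precision=4,suppress=True)
s=monitor.read_state();print(s['tool_pos'],s['wrist_force'],s['time'],s['q'])
for n in('scene','side','wrist'):
    p=viewer.read_camera(n);save(p,n+'5.png')
    for k,z in dict(navy_tin=0,hook=0,hook_crook=.006,coaster=.087,riser=0,red_tin=0,praline_light=0).items():
        for d in viewer.spot_point(p,k)[:4]:
            if d['score']>.4: print(n,k,round(d['score'],2),np.round(d['point'],1),pix2w(p,d['point'],z,s))
E
python3 tin.py
```

```text
[ 0.346  -0.1802  0.0093] [ 0.5707 -0.1596 -1.7176] 15.9 [-0.5441 -0.0087  2.3787  0.0001  0.7716  1.0193]
scene navy_tin 0.75 [258.3 218.9] [0.4322 0.1592 0.    ]
scene navy_tin 0.67 [297.5 221.6] [0.498 0.059 0.   ]
scene navy_tin 0.66 [439.5 252.9] [ 0.6347 -0.328   0.    ]
scene navy_tin 0.65 [362.4 240.9] [ 0.546  -0.1427  0.    ]
scene hook 0.47 [333.2 278.9] [ 0.3781 -0.1762  0.    ]
scene hook_crook 0.76 [355.5 237.5] [ 0.5396 -0.1235  0.006 ]
scene coaster 0.83 [392.4 199.2] [ 0.6611 -0.1584  0.087 ]
scene riser 0.91 [351.9 202.4] [0.6889 0.0006 0.    ]
scene red_tin 0.57 [344.3 198.4] [0.6928 0.0345 0.    ]
side navy_tin 0.93 [347.9 222.5] [ 0.5413 -0.1402  0.    ]
side navy_tin 0.9 [415.9 241. ] [ 0.6334 -0.3354  0.    ]
side navy_tin 0.57 [259.4 190.9] [0.4318 0.1752 0.    ]
side navy_tin 0.5 [298.8 194.5] [0.5183 0.0724 0.    ]
side hook 0.5 [313.  252.5] [ 0.3741 -0.1725  0.    ]
side hook_crook 0.58 [347.7 220.1] [ 0.5437 -0.1366  0.006 ]
side coaster 0.55 [379.6 183.8] [ 0.6706 -0.1434  0.087 ]
side riser 0.87 [354.3 183.2] [ 0.7006 -0.0021  0.    ]
wrist hook 0.55 [315.2 197.8] [ 0.3733 -0.1788  0.    ]
```

Emit:
step_arm(series=[0.007,0.004,0,0,0.014,0.008,0,0,0.014,0.008,0,0,0.014,0.008,-0.02,0,0.014,0.008,-0.045,0,0.014,0.008,-0.09,0,0.0,0.04,-0.11,0,0.0,0.08,-0.11,0])

```text
time: 18.1
tool_pos: [0.3481, -0.2615, 0.1216]
tcp_rot: [3.139, 0.014, 0.005]
wrist_force: [0.2, -0.8, -0.9]
width: 0.218
grip_force: 68.1
```

Emit:
step_arm(series=[0,0.03,0.01,0,0,0.03,0.05,0,0,0.03,0.085,0,0,0.03,0.103,0,0,0.03,0.11,0,0,0.03,0.112,0,0,0.03,0.112,0])

```text
time: 18.98
tool_pos: [0.3481, -0.2908, 0.008]
tcp_rot: [3.141, 0.012, 0.002]
wrist_force: [-0.0, 0.2, -1.8]
width: 0.217
grip_force: 68.2
```

Emit:
step_arm(series=[0,0,0.001,0,0,0,0.001,0])

```text
time: 19.23
tool_pos: [0.348, -0.2907, 0.0069]
tcp_rot: [3.141, 0.012, 0.002]
wrist_force: [0.4, -0.8, 0.6]
width: 0.216
grip_force: 68.3
```

Emit:
step_arm(series=[0,0,0,0,0,0,0,0,0,0,0,0,0,0,0,0,0,0,-0.02,0,0,0,-0.06,0,0.01,0,-0.12,0,0.02,0,-0.18,0], gripper=1)

```text
time: 20.23
tool_pos: [0.3672, -0.2897, 0.1876]
tcp_rot: [-3.141, -0.012, 0.001]
wrist_force: [1.0, -0.6, -0.2]
width: 1.002
grip_force: 0.0
```

Emit:
step_arm(series=[0.03,-0.02,-0.03,0,0.06,-0.04,-0.06,0,0.08,-0.07,-0.06,0,0.1,-0.11,-0.06,0,0.11,-0.15,-0.06,0,0.11,-0.15,-0.06,0])

```text
time: 20.98
tool_pos: [0.4767, -0.137, 0.246]
tcp_rot: [-3.141, -0.018, 0.001]
wrist_force: [0.5, -0.6, 1.3]
width: 0.999
grip_force: 0.0
```

```bash
python3 tin.py
```

```text
[ 0.4767 -0.137   0.246 ] [ 0.5048 -0.5884  1.2642] 20.975 [-0.3306 -0.0883  1.958   0.0006  1.2725  1.2284]
scene navy_tin 0.85 [256.7 218.8] [0.4295 0.1633 0.    ]
scene navy_tin 0.8 [297.3 220.4] [0.5022 0.0639 0.    ]
scene navy_tin 0.66 [361.3 242.9] [ 0.5367 -0.1456  0.    ]
scene navy_tin 0.6 [441.7 254.1] [ 0.6339 -0.3346  0.    ]
scene hook 0.96 [375.  301.3] [ 0.383  -0.2939  0.    ]
scene hook_crook 0.63 [391.9 257.2] [ 0.5325 -0.2449  0.006 ]
scene coaster 0.57 [390.7 199.2] [ 0.6581 -0.1548  0.087 ]
scene riser 0.67 [350.9 203.4] [ 0.6819 -0.0006  0.    ]
scene praline_light 0.67 [287.2 204.5] [0.546  0.1507 0.    ]
scene praline_light 0.58 [215.6 213.8] [0.3658 0.2812 0.    ]
scene praline_light 0.55 [322.9 221.8] [0.5459 0.0006 0.    ]
side navy_tin 0.94 [417.6 239.5] [ 0.6423 -0.3344  0.    ]
side navy_tin 0.77 [298.8 195.6] [0.5145 0.0676 0.    ]
side navy_tin 0.6 [261.7 189. ] [0.4439 0.179  0.    ]
side hook 0.75 [340.4 274.7] [ 0.3734 -0.2897  0.    ]
side hook_crook 0.69 [375.2 236.8] [ 0.5516 -0.247   0.006 ]
side coaster 0.71 [370.1 235.4] [ 0.476  -0.2956  0.087 ]
side coaster 0.66 [379.5 182.6] [ 0.6751 -0.1387  0.087 ]
side riser 0.85 [353.6 184.1] [ 0.6952 -0.0043  0.    ]
wrist navy_tin 0.86 [481.3  46.4] [ 0.6336 -0.3381  0.    ]
wrist navy_tin 0.71 [104.9 203.3] [0.4238 0.1712 0.    ]
wrist navy_tin 0.7 [320.8 122.8] [ 0.5384 -0.1395  0.    ]
wrist hook 0.84 [419.5 235.3] [ 0.3793 -0.2874  0.    ]
wrist praline_light 0.78 [217.4 108.3] [ 0.5557 -0.0043  0.    ]
```

Emit:
step_arm(series=[0,0,0,-0.18,0,0,0,-0.36,0,0,0,-0.54,0,0,0,-0.72,0,0,0,-0.9,0,0,0,-1.08,0,0,0,-1.26,0,0,0,-1.44])

```text
time: 23.18
tool_pos: [0.4764, -0.1393, 0.2463]
tcp_rot: [2.348, 2.088, -0.0]
wrist_force: [-0.4, -1.4, -0.3]
width: 1.0
grip_force: 0.0
```

Emit:
step_arm(series=[0,0,0,-0.18,0,0,0,-0.36,0,0,0,-0.54,0,0,0,-0.72,0,0,0,-0.9,0,0,0,-1.08,0,0,0,-1.26,0,0,0,-1.44])

```text
time: 24.18
tool_pos: [0.4764, -0.1392, 0.2463]
tcp_rot: [-0.388, -3.117, 0.0]
wrist_force: [-0.0, 0.6, 0.1]
width: 1.001
grip_force: 0.0
```

Emit:
step_arm(series=[0,0,0,-0.13,0,0,0,-0.26,0,0,0,-0.26])

```text
time: 24.55
tool_pos: [0.4764, -0.1392, 0.2463]
tcp_rot: [0.008, -3.142, 0.0]
wrist_force: [0.3, 0.9, 0.3]
width: 1.002
grip_force: 0.0
```

```bash
python3 - <<'E'
from h import *
np.set_printoptions(precision=4,suppress=True)
s=monitor.read_state();print(s['tool_pos'],s['tcp_rot'],s['time'],s['q'])
p=viewer.read_camera('wrist');save(p,'w6.png')
hsv=cv2.cvtColor(np.array(p['image']),cv2.COLOR_RGB2HSV)
for n,z in(('navy_tin',0),('coaster',.087),('ballotin_gold',.087)):
    for d in viewer.spot_point(p,n)[:4]: print(n,round(d['score'],2),np.round(d['point']),pix2w(p,d['point'],z,s))
    for d in viewer.boxes_of(p,n)[:4]: print('  box',np.round(d['extent'],1),round(d['score'],2))
cv2.imwrite('pics/w6.png',np.array(p['image'])[:,:,::-1])
E
```

```text
[ 0.4764 -0.1392  0.2463] [ 0.0076 -3.1416  0.    ] 24.55 [-0.3346 -0.0882  1.9575 -0.      1.2723 -1.9102]
navy_tin 0.98 [549. 134.] [0.428  0.1713 0.    ]
navy_tin 0.84 [318. 208.] [ 0.5333 -0.1416  0.    ]
navy_tin 0.64 [190. 269.] [ 0.6339 -0.3387  0.    ]
navy_tin 0.58 [469. 192.] [0.5093 0.0724 0.    ]
  box [318.  215.   45.3  49.4] 0.97
  box [560.  135.3  66.4  51.3] 0.94
  box [476.4 197.3  50.8  47.2] 0.85
  box [179.1 270.2  44.1  39.5] 0.78
coaster 0.7 [310. 331.] [ 0.6716 -0.1508  0.087 ]
  box [311.2 318.1  66.9  32.4] 0.57
  box [445.3 350.2  70.2  68.3] 0.51
```

View pics/w6.png

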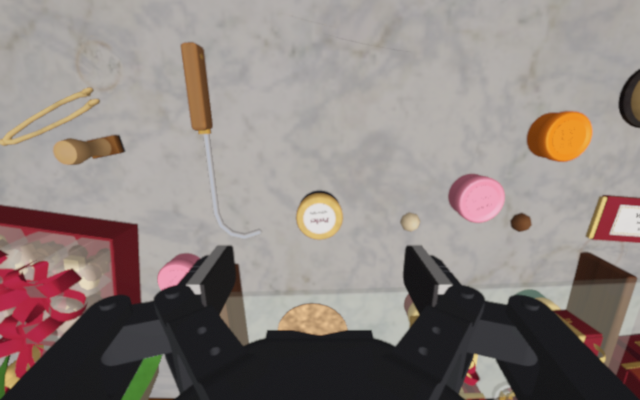

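The wrist view shows the navy tin upright at (319,216), in front of the glass front edge (row ~292), the hook lying flat to its left in the image, and the coaster at cols 277–347.

```bash
cat > co.py <<'E'
from h import *
from scipy.optimize import least_squares
np.set_printoptions(precision=4,suppress=True)
t=np.linspace(0,2*np.pi,60)
def fit(n,win=34):
    p=viewer.read_camera(n);hsv=cv2.cvtColor(np.array(p['image']),cv2.COLOR_RGB2HSV)
    c=w2pix(p,[.675,-.145,.09]);x0,y0=int(c[0])-win,int(c[1])-win//2
    w=hsv[y0:y0+win,x0:x0+2*win];m=((w[...,0]>8)&(w[...,0]<24)&(w[...,1]>85)&(w[...,2]>120)).astype(np.uint8)
    k,l,st,_=cv2.connectedComponentsWithStats(m);b=st[1+np.argmax(st[1:,4])]
    E=np.array([b[0]+x0-.5,b[0]+b[2]+x0-.5,b[1]+y0-.5,b[1]+b[3]+y0-.5])
    def res(v):
        P=np.array([w2pix(p,[v[0]+.045*np.cos(a),v[1]+.045*np.sin(a),zz]) for a in t for zz in(.087,.09)])
        return np.array([P[:,0].min(),P[:,0].max(),P[:,1].min(),P[:,1].max()])-E
    o=least_squares(res,[.675,-.145]);print(n,b,'coaster',o.x,o.fun)
if __name__=='__main__':
    s=monitor.read_state();p=viewer.read_camera('wrist')
    print('lid',pix2w(p,(319.5,216.5),.036,s),'coaster edge',pix2w(p,(311,303),.09,s),'glass',pix2w(p,(260,293),.087,s),pix2w(p,(380,291),.087,s))
    for n in('scene','side'): fit(n)
E
python3 co.py
```

```text
lid [ 0.534  -0.1392  0.036 ] coaster edge [ 0.6271 -0.1492  0.09  ] glass [ 0.6154 -0.2117  0.087 ] [ 0.6119 -0.065   0.087 ]
scene [ 18  11  32  17 409] coaster [ 0.6718 -0.145 ] [-0.0551  0.0542 -0.0499  0.0359]
side [ 21  10  28  17 357] coaster [ 0.6774 -0.1448] [-0.5145  0.5135 -0.2817  0.2181]
```

Emit:
step_arm(series=[-0.02,0,0.03,0,-0.045,-0.001,0.07,0,-0.0585,-0.001,0.12,0,-0.0585,-0.001,0.165,0,-0.0585,-0.001,0.2,0,-0.0585,-0.001,0.225,0,-0.0585,-0.001,0.24,0,-0.0585,-0.001,0.242,0])

```text
time: 26.05
tool_pos: [0.5342, -0.1397, 0.0034]
tcp_rot: [0.01, -3.14, -0.001]
wrist_force: [0.0, -0.5, 0.2]
width: 1.001
grip_force: 0.0
```

Emit:
step_arm(series=[0,0,0,0,0,0,0,0,0,0,0,0,0,0,0,0,0,0,0,0], gripper=0.3, newtons=40)

```text
time: 26.68
tool_pos: [0.5363, -0.1403, 0.0059]
tcp_rot: [-0.01, 3.139, -0.001]
wrist_force: [-0.8, 0.9, 6.0]
width: 0.718
grip_force: 44.4
```

Emit:
step_arm(series=[0,0,-0.02,0,0,0,-0.05,0,0,0,-0.09,0,0,0,-0.13,0,0,0,-0.15,0,0,0,-0.15,0])

```text
time: 27.42
tool_pos: [0.5361, -0.1403, 0.1562]
tcp_rot: [-0.01, 3.138, -0.002]
wrist_force: [-0.3, -0.5, -2.0]
width: 0.718
grip_force: 44.1
```

Emit:
step_arm(series=[-0.02,-0.001,0,0,-0.05,-0.002,0,0,-0.08,-0.004,0,0,-0.11,-0.006,0,0,-0.13,-0.006,0,0,-0.138,-0.006,0,0,-0.138,-0.006,0,0])

```text
time: 28.3
tool_pos: [0.672, -0.1448, 0.1525]
tcp_rot: [0.01, -3.139, -0.001]
wrist_force: [-0.7, 0.2, -2.0]
width: 0.719
grip_force: 44.1
```

Emit:
step_arm(series=[0,0,0.02,0,0,0,0.04,0,0,0,0.045,0,0,0,0.045,0])

```text
time: 28.8
tool_pos: [0.6719, -0.1449, 0.1079]
tcp_rot: [0.009, -3.139, -0.001]
wrist_force: [0.1, -0.4, -1.7]
width: 0.719
grip_force: 44.1
```

```bash
python3 - <<'E'
from h import *
np.set_printoptions(precision=4,suppress=True)
s=monitor.read_state();print(s['tool_pos'],s['tcp_rot'],s['grip_force'],s['width'])
zb=s['tool_pos'][2]-.0045
for n in('scene','side','wrist'):
    p=viewer.read_camera(n);save(p,n+'7.png')
    for d in viewer.spot_point(p,'navy_tin')[:5]:
        X=pix2w(p,d['point'],zb,s)
        if abs(X[0]-.67)<.06 and abs(X[1]+.14)<.06: print(n,round(d['score'],2),np.round(d['point']),X)
    for d in viewer.boxes_of(p,'navy_tin')[:5]:
        print('  box',np.round(d['extent'],1),round(d['score'],2))
    for d in viewer.spot_point(p,'coaster')[:2]: print(n,'coaster',round(d['score'],2),np.round(d['point']),pix2w(p,d['point'],.087,s))
    print('  predicted lid px',w2pix(p,[.673,-.146,zb+.036],s),'base',w2pix(p,[.673,-.146,zb],s))
E
```

```text
[ 0.6719 -0.1449  0.1079] [ 0.0095 -3.1394 -0.0008] 44.09743130207062 0.719489006350282
scene 0.59 [393. 193.] [ 0.669  -0.1544  0.1034]
  box [295.1 212.9  18.9  12.9] 0.91
scene coaster 0.6 [392. 199.] [ 0.6603 -0.1583  0.087 ]
  predicted lid px [392.5242 179.8572] base [391.373  191.0942]
side 0.64 [383. 177.] [ 0.6871 -0.1408  0.1034]
  box [296.2 192.5  20.1  16.6] 0.77
  box [379.4 175.4  12.9  21.6] 0.7
  box [419.3 236.8  20.6  23.4] 0.63
  box [259.  186.3  16.7  20.3] 0.61
side coaster 0.62 [382. 182.] [ 0.685  -0.1395  0.087 ]
  predicted lid px [381.7621 169.863 ] base [381.0583 179.544 ]
wrist 0.67 [321. 241.] [ 0.6695 -0.1449  0.1034]
  box [ 81.7 155.6  94.7  81. ] 0.91
  box [320.3 264.4 127.4 138.8] 0.85
  box [601.8  19.4  74.7  38.9] 0.85
  box [491.4  51.2  39.2  41.1] 0.58
  predicted lid px [318.6183 281.8197] base [318.646  246.3833]
```

```bash
python3 - <<'E'
from h import *
from scipy.optimize import least_squares
np.set_printoptions(precision=4,suppress=True)
s=monitor.read_state();p=viewer.read_camera('wrist');im=np.array(p['image']);hsv=cv2.cvtColor(im,cv2.COLOR_RGB2HSV)
zb=s['tool_pos'][2]-.0045
def circ(pts,r,z):
    X=np.array([pix2w(p,u,z,s)[:2] for u in pts])
    o=least_squares(lambda c:np.hypot(*(X-c).T)-r,[X[:,0].mean()+.03,X[:,1].mean()],loss='soft_l1',f_scale=.001);print(o.x,np.abs(o.fun).mean(),len(X))
m=(hsv[...,0]>6)&(hsv[...,0]<25)&(hsv[...,1]>70)&(hsv[...,2]>110)
navy=(hsv[...,2]<80)
co,ti=[],[]
for c in range(270,372,6):
    col=m[120:300,c];r=np.argmax(col)+120
    n=np.argmax(navy[r:300,c])+r
    co.append((c,r));ti.append((c,n))
print(co);print(ti)
circ(co,.045,.09);circ([t for t in ti if 285<t[0]<355],.0315,zb)
for r in range(150,260,5): print(r,im[r,320],hsv[r,320])
E
```

```text
[(270, np.int64(177)), (276, np.int64(172)), (282, np.int64(169)), (288, np.int64(167)), (294, np.int64(164)), (300, np.int64(163)), (306, np.int64(162)), (312, np.int64(161)), (318, np.int64(162)), (324, np.int64(162)), (330, np.int64(163)), (336, np.int64(164)), (342, np.int64(166)), (348, np.int64(168)), (354, np.int64(172)), (360, np.int64(176)), (366, np.int64(181))]
[(270, np.int64(177)), (276, np.int64(216)), (282, np.int64(210)), (288, np.int64(205)), (294, np.int64(202)), (300, np.int64(199)), (306, np.int64(198)), (312, np.int64(196)), (318, np.int64(196)), (324, np.int64(196)), (330, np.int64(197)), (336, np.int64(198)), (342, np.int64(201)), (348, np.int64(204)), (354, np.int64(208)), (360, np.int64(214)), (366, np.int64(181))]
[ 0.6732 -0.148 ] 0.00017634158455968435 17
[ 0.676 -0.146] 0.0001872395061799185 12
150 [190 192 184] [ 38  11 192]
155 [191 192 185] [ 34   9 192]
160 [183 179 169] [ 21  20 183]
165 [212 177 135] [ 16  93 212]
170 [196 162 122] [ 16  96 196]
175 [188 154 116] [ 16  98 188]
180 [189 155 117] [ 16  97 189]
185 [193 159 120] [ 16  96 193]
190 [205 170 128] [ 16  96 205]
195 [105  82  65] [ 13  97 105]
200 [16 17 28] [118 109  28]
205 [122  95  53] [ 18 144 122]
210 [164 131  74] [ 19 140 164]
215 [189 153  87] [ 19 138 189]
220 [218 188 119] [ 21 116 218]
225 [221 192 121] [ 21 115 221]
230 [227 198 123] [ 22 117 227]
235 [219 193 135] [ 21  98 219]
240 [224 222 221] [ 10   3 224]
245 [224 222 221] [ 10   3 224]
250 [224 222 221] [ 10   3 224]
255 [224 222 221] [ 10   3 224]
```

Emit:
step_arm(series=[0.003,-0.002,0.004,0,0.003,-0.002,0.008,0,0.003,-0.002,0.011,0,0.003,-0.002,0.012,0,0.003,-0.002,0.012,0])

```text
time: 30.08
tool_pos: [0.6699, -0.147, 0.0971]
tcp_rot: [0.01, -3.141, -0.0]
wrist_force: [0.8, 0.0, -0.7]
width: 0.714
grip_force: 44.1
```

Emit:
step_arm(series=[0,0,0.001,0,0,0,0.002,0,0,0,0.002,0])

```text
time: 30.45
tool_pos: [0.6701, -0.1471, 0.096]
tcp_rot: [-0.01, 3.141, -0.0]
wrist_force: [-2.1, 0.6, 1.7]
width: 0.719
grip_force: 44.5
```

Emit:
step_arm(series=[0,0,0,0,0,0,0,0,0,0,0,0,0,0,0,0,0,0,-0.015,0,0,0,-0.04,0,0,0,-0.08,0,0,0,-0.12,0], gripper=1)

```text
time: 31.45
tool_pos: [0.67, -0.1471, 0.2175]
tcp_rot: [-0.01, 3.141, -0.0]
wrist_force: [0.4, 0.3, -0.2]
width: 1.0
grip_force: 0.0
```

Emit:
step_arm(series=[0.04,0,-0.02,0,0.08,0,-0.03,0,0.12,0,-0.03,0,0.12,0,-0.03,0])

```text
time: 31.95
tool_pos: [0.5479, -0.1478, 0.2467]
tcp_rot: [-0.008, 3.141, -0.001]
wrist_force: [0.3, -0.5, 0.3]
width: 1.003
grip_force: 0.0
```

```bash
python3 - <<'E'
from h import *
np.set_printoptions(precision=4,suppress=True)
s=monitor.read_state();p=viewer.read_camera('wrist');print(s['tool_pos'],s['time'])
for k,z in dict(navy_tin=.09,coaster=.087,hook=0,praline_light=0,praline_dark=0,ballotin_gold=.087,red_tin=0).items():
    for d in viewer.spot_point(p,k)[:4]:
        if d['score']>.4: print(k,round(d['score'],2),np.round(d['point']),pix2w(p,d['point'],z,s))
im=np.array(p['image']);hsv=cv2.cvtColor(im,cv2.COLOR_RGB2HSV)
c=w2pix(p,[.671,-.147,.126],s);print('lid px',c,'base front',w2pix(p,[.6395,-.147,.09],s),'cork front',w2pix(p,[.628,-.147,.09],s))
for r in range(int(c[1])-70,min(400,int(c[1])+30),4): print(r,im[r,int(c[0])],end=' ')
E
```

```text
[ 0.5479 -0.1478  0.2467] 31.95
navy_tin 0.93 [484. 142.] [0.5037 0.0235 0.09  ]
navy_tin 0.86 [563.  79.] [0.4408 0.0933 0.09  ]
navy_tin 0.78 [320. 283.] [ 0.6712 -0.1468  0.09  ]
navy_tin 0.57 [188. 223.] [ 0.5952 -0.296   0.09  ]
hook 0.97 [202.  26.] [ 0.3722 -0.2929  0.    ]
praline_light 0.73 [416. 172.] [ 0.5529 -0.0137  0.    ]
praline_dark 0.91 [538. 172.] [0.5518 0.1587 0.    ]
ballotin_gold 0.6 [445. 279.] [0.667  0.0039 0.087 ]
lid px [320.1009 301.7767] base front [320.1374 259.4091] cork front [320.191  250.4692]
231 [179 175 171] 235 [181 176 172] 239 [166 165 159] 243 [188 190 182] 247 [191 193 185] 251 [193 160 123] 255 [195 160 120] 259 [192 158 117] 263 [26 24 31] 267 [18 19 29] 271 [133 105  58] 275 [176 141  79] 279 [218 188 118] 283 [227 198 129] 287 [225 223 221] 291 [224 222 221] 295 [192 189 187] 299 [225 223 221] 303 [184 166 168] 307 [224 222 220] 311 [225 223 221] 315 [225 223 221] 319 [219 192 132] 323 [212 187 131] 327 [182 185 178]
```

```bash
python3 -c "
from workcell import job
print(job.finish_job())"
```

```text
the job is handed in; nothing more can be done
None
```

I dragged the navy tin out upright with the hook, laid the hook flat on the counter clear of the riser, and stood the tin on the cork coaster, within about 3 mm of its centre by the last camera look. I handed the job in at about 32 s of the 67 s allowed. The wrist force showed no sign of the riser being hit, and I saw none of the other things move, though I did not re-measure every one.

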